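# Close up a loaded washer and start it

### The job

Get the top-loading washer going: with the fingertips, push its detergent drawer fully home and swing its lid down until it is fully shut, without letting it slam, then press the round start button above the drawer and come away clear. Nothing is picked up: the cup, jar and jug standing on the washer stay where they are.

Things in the scene. Friction and masses are not known exactly. Their poses are not given: they have to be found in the camera images.
- washer: White top-loading washer, fixed, 690 mm wide, 700 mm deep, on the floor next to the robot's table. Origin: centre of its flat top deck, on its surface, 100 mm above the table top. Axes: x to the machine's right side (away from the robot), y from its front to its back, z up; turned up to 5 degrees from the world axes. Coordinates below called 'washer' are in this frame, mm.
- console (a point): Fixed point at washer (0, 190, 65), on the grey console along the deck's back edge: its lower front face is upright (y 190, z 0 to 65), then it slopes back from (y 190, z 65) to (y 300, z 150), then a flat top. On the slope at x -90: a fixed steel cycle knob, 60 mm across, 22 mm proud; further right a display and four small keys that do nothing.
- lid (a joint): Lid angle in rad: 0 = shut flat on the deck, larger = more open (1.57 upright). Starts part open, 0.9 to 1.4. Stiff hinge (about 1.7 N m of friction, lid 0.7 kg): the lid stays at any angle where it is left, so it must be pushed all the way down; it does not spring back.
- lid_hinge (a point): Left end (nearest the robot) of the lid's hinge axis, fixed at washer (-140, 165, 12), axis along washer x. The lid is a flat white panel with a window, 440 mm wide (washer x -140 to 300), 370 mm from hinge to free edge, 22 mm thick. Shut, its outer (top) face is 24 mm above the deck, 12 mm above the axis, free edge to the machine's front; open, its outer face looks back at the console.
- lid_spot (a point): Point on the lid's outer face (the upper face when shut, facing the console when open), 200 mm from the hinge axis and 50 mm in from the lid's left edge (the one nearest the robot), moving with the lid; a good place to push. Its z axis: outward normal of that face.
- drawer (a joint): How far the detergent drawer stands open, in m: 0 = fully home against its stop, up to 0.12. It starts 0.05 to 0.11 open, moves along the washer's y (pushed towards the back to shut), resists with about 3 N and stays where it is left.
- drawer_face (a point): Point on the flat front face of the white detergent drawer, middle of its width, 40 mm above the deck, moving with it; the face looks to washer -y. The front is 150 mm wide, 4 to 62 mm above the deck, at washer x -250, left of the lid; shut, its face stands 12 mm ahead of the console's lower face. Behind it an open tray.
- start (a joint): Travel of the start button in m: 0 = out, 0.005 = fully pressed (about 5 N). It springs back when released.
- start_top (a point): Centre of the top of the round white start button, 28 mm across, 10 mm proud of the console's slope, straight above the drawer. Its z axis: outward along the button's axis, leaning 0.66 rad (38 degrees) from vertical towards the machine's front (washer -y); press inward along it.
- cup: Small white measuring cup, 64 mm across, 60 mm high, on the left front of the washer's deck in front of the drawer; origin at the centre of its underside. Leave it.
- jar: White lidded jar, 68 mm across, 85 mm high, on the left front of the deck; origin at the centre of its underside. Leave it.
- jug: Blue detergent jug with a handle and white cap, 150 x 80 x 220 mm high, on the front strip of the deck, ahead of the lid; origin at the centre of its underside. Leave it.
There are look-alikes about, which are no part of the job. Leave any orange look-alike of the cup alone.

How it is judged:
By the outcome, as a careful person would: the job done as asked, in the order asked, and still so for the second after the job is handed in, with the robot touching nothing.
It also fails if it takes over 58 s, if anything falls off the work surface, if the arm or the gripper's body presses on something with over 40 N, if the wrist force passes 120 N, or if a joint passes its speed limit or range.

### The arm

A 6-joint arm with a two-finger parallel gripper is mounted at the origin on the work surface. World frame = base frame: x ahead of the robot, y to its left, z up, the work surface at z = 0. Lengths are in m, angles in rad, forces in N, time in s.
With the tool pointing down it reaches from about 0.325 to 0.85 m from the base axis. Payload 4.4 kg.
Tool frame: the origin (TCP) lies at the very end of the fingers, on their centre line; the grasp point (between the pads) lies 19 mm behind it (tcp_to_grasp is the distance from the TCP to the grasp point, in m); z points along the fingers, y is the line along which they close (so a half turn about z gives the same grasp; the last joint's range is limited). The gripper opens to 94 mm and grips with 3 to 60 N. Pads are 16 mm wide; open, the fingers measure 119 mm over their backs; the gripper's body (75 mm by 177 mm) begins 78 mm behind the grasp point.
Start: joints at [-1.419, 0.207, 1.542, -0, 1.393, -0.15], TCP at [0.171, -0.549, 0.176] pointing down, gripper open.
Joint ranges: [-2.73, 2.73], [-0.86, 2.22], [0.23, 2.46], [-1.11, 4.25], [0.08, 2.63], [-2.82, 2.82]. Speed limits (rad/s): [2.79, 2.79, 3.14, 3.14, 3.14, 3.14].

### API

Orientations are given as a unit quaternion [x, y, z, w].
In Python, from workcell import move_to, movel, goto_joints, let_go, close_gripper, sleep, solve_ik, capture, IKError, finish_job, read_clock, read_joints, read_dq, read_joint_torque, read_eef_pos, read_orientation, read_force, read_wrist_torque, read_finger_gap, read_gripper_force, tcp_to_grasp gives the robot as it stands. Calls block until the motion is done:
- move_to(position, orientation): joint-space move of the TCP to a pose.
- movel(position, frame=None, max_speed=0.15, f_stop=None): straight line of the TCP; frame=None keeps the orientation; max_speed is the mean speed in m/s. With f_stop (N) it stops when the force on the tool has changed by that much, and returns True; else False.
- goto_joints(angles): joint-space move.
- let_go() and close_gripper(squeeze=None): open the fingers fully, or close them until they stop; squeeze is the grip in N (None keeps the last).
- sleep(seconds).
- solve_ik(position, orientation): joint angles nearest the present ones, or None.
- capture(name): name is "scene" or "top" or "wrist"; returns a dict with "img" (420x560x3 uint8, red, green, blue), "z_map" (420x560 float32, m along the optical axis (not along the pixel's ray), 0 where there is no reading), "fx", "fy", "cx", "cy" (pixels), "dist_coeffs" ([k1, k2, p1, p2, k3] as OpenCV has them; the pictures are not rectified), "camera_from_world" (4x4, takes a point from world to camera coordinates); the wrist camera has in their place "mount" (4x4, takes a point from camera to tool coordinates, whose origin is the TCP and whose axes are the flange's). Camera axes: x right, y down, z forward; pixel columns grow to the right and rows downward; lengths in m; the calibration is good to about 2 mm. A picture is of the moment at which its call begins: read the wrist's pose just before it.
A pose or a line that the arm cannot do raises IKError and nothing moves.
- finish_job(): hands the job in; it is judged then, once.
Readings, each from a call of its own:
- read_clock(): time.
- read_joints(): joint angles.
- read_dq(): joint speeds.
- read_joint_torque(): joint torques, N m.
- read_eef_pos(): TCP position.
- read_orientation(): TCP orientation.
- read_force(): force on the tool from outside, world axes, zero at the start.
- read_wrist_torque(): the same for the moment, N m.
- read_finger_gap(): finger opening in m.
- read_gripper_force(): force on a finger pad.
Only numpy, scipy, OpenCV 4.12 (cv2) and the standard library are available. Lean on these libraries where they do the work, as an engineer would, in place of code of your own. Each camera call takes 0.05 s, during which the arm holds its last target. There are 200 camera calls.

## Working session

There is one attempt and no reset: what is moved stays moved. The work goes in short steps, each a Python script; the robot and the scene stay as the last script left them, time stands still between calls to the robot, and variables do not carry over. Pictures are saved under pics/ and viewed, at most 10 in all, crops included, and the job is handed in when it is done.

```bash
mkdir -p pics; ls
python3 - <<'E'
from workcell import *
import cv2,numpy as np
print(read_clock())
for n in("scene","top"):
    c=capture(n); cv2.imwrite(f"pics/{n}0.png",c["img"][:,:,::-1])
    np.savez(f"{n}0.npz",**c)
    print(n,c["fx"],c["fy"],c["cx"],c["cy"],c["dist_coeffs"]); print(np.round(c["camera_from_world"],3))
print(read_orientation(),read_force())
E
```

```text
pics
0.0
scene 473.01149290837293 473.01149290837293 278.1200464683426 207.91187977586668 [-0.06680626  0.          0.          0.          0.        ]
[[ 0.774  0.633  0.009 -0.419]
 [ 0.403 -0.481 -0.779 -0.078]
 [-0.489  0.607 -0.627  1.453]
 [ 0.     0.     0.     1.   ]]
top 546.2399527278214 546.2399527278214 281.56227385764987 205.37773598399286 [-0.05629656  0.          0.          0.          0.        ]
[[ 0.013 -0.999  0.029 -0.011]
 [-0.985 -0.018 -0.169  0.513]
 [ 0.169 -0.027 -0.985  1.309]
 [ 0.     0.     0.     1.   ]]
[ 9.88637483e-01  1.50315995e-01 -5.94171378e-06 -1.01432291e-03] [ 0.54374727  0.41657922 -0.4406037 ]
```

View pics/scene0.png

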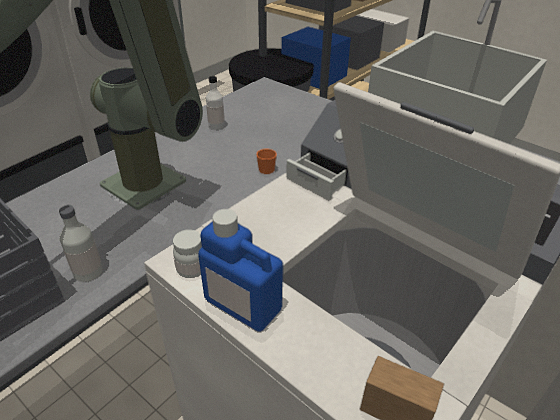

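View pics/top0.png

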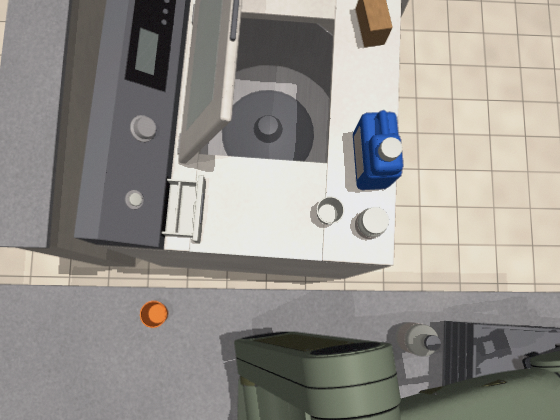

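The scene shows the lid part open, the drawer out, and the cup, jar and jug on the front strip. In the top view the button is at about (134,200), the knob (145,128), the drawer front x≈203 (rows 178-240), the cup (329,211), the jar (373,222) and the jug (380,150). The lid's left edge runs from (185,158) to (235,120).

```bash
cat > h.py <<'E'
import numpy as np,cv2
def cloud(f):
    c=np.load(f); K=np.array([[c["fx"],0,c["cx"]],[0,c["fy"],c["cy"]],[0,0,1]])
    h,w=c["z_map"].shape; uv=np.stack(np.meshgrid(np.arange(w),np.arange(h)),-1).reshape(-1,1,2).astype(float)
    n=cv2.undistortPoints(uv,K,c["dist_coeffs"]).reshape(h,w,2); z=c["z_map"]
    P=np.dstack([n*z[...,None],z,np.ones_like(z)]); W=P@np.linalg.inv(c["camera_from_world"]).T
    W=W[...,:3]; W[z==0]=np.nan; return W,c["img"]
def plane(P,it=5,tol=.004):
    P=P.reshape(-1,3); P=P[~np.isnan(P[:,0])]
    m=np.ones(len(P),bool)
    for _ in range(it):
        c=np.median(P[m],0) if _==0 else P[m].mean(0); n=np.linalg.svd(P[m]-P[m].mean(0),full_matrices=False)[2][2]
        d=(P-P[m].mean(0))@n; m=abs(d)<max(tol,np.median(abs(d)) if _<2 else tol)
    n*=np.sign(n[2]) or 1
    return n,P[m].mean(0),m.mean()
E
python3 - <<'E'
from h import *
W,I=cloud("top0.npz"); np.set_printoptions(precision=4,suppress=True)
print("deck",plane(W[165:250,220:310]))
n,c,f=plane(W[150:185,100:165]); print("slope",n,c,f)
n2,c2,f2=plane(W[215:232,95:160]); print("slope2",n2,c2,f2)
print("yaw",np.arctan2(n[0],-n[1]), "tilt",np.arccos(n[2]))
d=np.array([-n[1],n[0],0]);  # along washer x
# deck edges: left boundary & right edge etc
for col in (220,260,300,340): 
    z=W[:,col,2]; r=[r for r in range(230,290) if abs(z[r]-.1)<.006]; print("left edge",col,max(r),W[max(r),col])
for r in(190,130):
    z=W[r,:,2]; k=[k for k in range(330,420) if abs(z[k]-.1)<.006]; print("front",r,max(k) if k else 0,W[r,max(k)] if k else 0)
for nm,(u,v) in dict(button=(134,199),knob=(146,127),cup=(329,205),jar=(374,219),jug=(390,149)).items():
    print(nm,np.nanmedian(W[v-4:v+5,u-4:u+5].reshape(-1,3),0), np.dot(W[v,u]-c,n))
print("drawer row",[ (k,*np.round(W[208,k],3)) for k in range(160,212,3)])
print("lid edge top",[ (k,*np.round(W[100,k],3)) for k in range(184,245,4)])
S,_=cloud("scene0.npz")
print("lid inner plane",plane(S[130:230,380:500])); print("lid edge",W[122,230],W[155,190])
print("drawerface scene",plane(S[168:185,295:335]),S[176,316])
print("lid frame inner left", S[95,345],S[190,358])
E
```

```text
deck (array([ 0.    , -0.0001,  1.    ]), array([0.499 , 0.0386, 0.0991]), np.float64(0.8780007870916962))
slope [-0.0288 -0.6059  0.795 ] [0.5631 0.325  0.2119] 0.8851082633672117
slope2 [-0.0068 -0.6043  0.7967] [0.4399 0.3311 0.2112] 0.9291553133514986
yaw -0.04750277757308055 tilt 0.6517855418107975
left edge 220 253 [0.3878 0.1402 0.103 ]
left edge 260 256 [0.3825 0.047  0.1018]
left edge 300 259 [ 0.3769 -0.0464  0.1017]
left edge 340 261 [ 0.3737 -0.1404  0.0992]
front 190 395 [ 0.5464 -0.2747  0.0971]
front 130 353 [ 0.6938 -0.1741  0.0989]
button [0.4916 0.3193 0.2162] 0.0072474190941470154
knob [0.6507 0.3005 0.2249] 0.01818416662221737
cup [ 0.5055 -0.114   0.1059] 0.18095868689025163
jar [ 0.462  -0.2053  0.1835] 0.30211650556273195
jug [ 0.5852 -0.2134  0.3189] 0.40930980106044834
drawer row [(160, np.float64(0.481), np.float64(0.272), np.float64(0.168)), (163, np.float64(0.483), np.float64(0.267), np.float64(0.158)), (166, np.float64(0.488), np.float64(0.267), np.float64(0.124)), (169, np.float64(0.49), np.float64(0.262), np.float64(0.113)), (172, np.float64(0.49), np.f
[... 1570 characters left out ...]
6)), (228, np.float64(0.629), np.float64(0.105), np.float64(0.456)), (232, np.float64(0.63), np.float64(0.098), np.float64(0.454)), (236, np.float64(nan), np.float64(nan), np.float64(nan)), (240, np.float64(0.918), np.float64(0.126), np.float64(-0.31)), (244, np.float64(0.911), np.float64(0.113), np.float64(-0.29))]
lid inner plane (array([0.0485, 0.934 , 0.3538]), array([0.8326, 0.1382, 0.3119]), np.float64(0.9324075623222352))
lid edge [ 0.8346  0.1547 -0.2855] [0.5971 0.2061 0.1947]
drawerface scene (array([-0.2783,  0.1817,  0.9432]), array([0.5093, 0.2091, 0.1445]), np.float64(0.27958579881656803)) [0.5166 0.1806 0.1601]
lid frame inner left [0.6261 0.0969 0.4483] [0.6251 0.2106 0.1503]
```

Both methods agree. Washer yaw is about -0.05 rad with its origin at (0.729, 0.065), and the front edge lands at y=-348 mm against the nominal -350. The lid is at about 1.21 rad and the drawer about 75 mm open. Next I check reachability of the planned poses before moving.

```bash
cat > w.py <<'E'
import numpy as np
from scipy.spatial.transform import Rotation as R
from workcell import *
O=np.array([.7287,.0650,.1]); Rw=R.from_euler("z",-.05)
def P(x,y,z): return O+Rw.apply(np.array([x,y,z])/1000)      # washer mm -> world
def inv(p): return Rw.inv().apply(np.asarray(p)-O)*1000
def Q(z,y):                                                  # tool z and y axes in washer
    z=np.array(z,float);y=np.array(y,float); return (Rw*R.from_matrix(np.c_[np.cross(y,z),y,z])).as_quat()
def back(L,s=1): return Q([0,np.sin(L),-np.cos(L)],[0,s*np.cos(L),s*np.sin(L)])   # points down and to the back
def right(L,s=1): return Q([np.sin(L),0,-np.cos(L)],[0,s,0])                       # points down and to +x
def lidpt(a,r=200,x=-90,d=0):                                # TCP whose finger tip touches the outer face
    h=12+12.5*np.sin(a)+5*np.cos(a)+d
    return P(x,165-r*np.cos(a)+h*np.sin(a),12+r*np.sin(a)+h*np.cos(a))
E
python3 - <<'E'
from w import *
np.set_printoptions(precision=2,suppress=True)
for s in(1,-1):
    for n,p,q in [("up",np.array([.171,-.549,.42]),read_orientation()),("dr hi",P(-255,40,320),back(.4,s)),("dr lo",P(-255,40,38),back(.4,s)),("dr end",P(-255,168,38),back(.4,s)),
     ("lid side",lidpt(1.21,x=-230,d=25),right(.7,s)),("lid0",lidpt(1.21,d=25),right(.7,s)),("lid1",lidpt(.6),right(.7,s)),("lid2",lidpt(0),right(.7,s)),
     ("btn",P(-250,242,117),back(.66,s)),("btn out",P(-250,242-.612*60,117+.791*60),back(.66,s))]:
        print(s,n,p,solve_ik(p,q))
E
```

```text
1 up [ 0.17 -0.55  0.42] [-1.42  0.14  1.13 -0.    1.87 -0.15]
1 dr hi [0.48 0.12 0.42] [-0.24 -0.1   1.43  0.41  1.86 -1.65]
1 dr lo [0.48 0.12 0.14] [-0.24  0.05  1.86  0.4   1.33 -1.88]
1 dr end [0.48 0.25 0.14] [ 0.03  0.09  1.83  0.43  1.23 -1.63]
1 lid side [0.51 0.22 0.32] [ 0.46 -0.35  1.95 -0.4   0.95 -0.92]
1 lid0 [0.65 0.21 0.32] [ 0.31 -0.08  1.73 -0.31  0.85 -1.08]
1 lid1 [0.64 0.08 0.24] [ 0.02 -0.14  1.94 -0.08  0.64 -1.46]
1 lid2 [0.64 0.03 0.13] [-0.1   0.    2.08  0.09  0.37 -1.69]
1 btn [0.49 0.32 0.22] [ 0.01  0.06  1.79  0.68  1.32 -1.7 ]
1 btn out [0.49 0.28 0.26] [-0.07 -0.    1.75  0.67  1.44 -1.69]
-1 up [ 0.17 -0.55  0.42] [-1.42  0.14  1.13 -0.    1.87 -0.15]
-1 dr hi [0.48 0.12 0.42] [-0.24 -0.1   1.43  0.41  1.86  1.49]
-1 dr lo [0.48 0.12 0.14] [-0.24  0.05  1.86  0.4   1.33  1.26]
-1 dr end [0.48 0.25 0.14] [0.03 0.09 1.83 0.43 1.23 1.51]
-1 lid side [0.51 0.22 0.32] [ 0.46 -0.35  1.95 -0.4   0.95  2.22]
-1 lid0 [0.65 0.21 0.32] [ 0.31 -0.08  1.73 -0.31  0.85  2.07]
-1 lid1 [0.64 0.08 0.24] [ 0.02 -0.14  1.94 -0.08  0.64  1.69]
-1 lid2 [0.64 0.03 0.13] [-0.1   0.    2.08  0.09  0.37  1.45]
-1 btn [0.49 0.32 0.22] [0.01 0.06 1.79 0.68 1.32 1.45]
-1 btn out [0.49 0.28 0.26] [-0.07 -0.    1.75  0.67  1.44  1.45]
```

```bash
cat >> w.py <<'E'
def lean(a): return np.interp(a,[0,.3,.6],[.6,.75,.9])
E
python3 - <<'E'
from w import *
import cv2
np.set_printoptions(precision=3,suppress=True)
for a,x,d in[(1.21,-230,25),(1.21,-112,25),(1.21,-112,0),(.9,-112,0),(.6,-112,0),(.3,-112,0),(0,-112,-4)]:
    for s in(1,-1): print(a,solve_ik(lidpt(a,x=x,d=d),right(lean(a),s)))
close_gripper(20)
p=read_eef_pos(); movel([p[0],p[1],.42],max_speed=.3)
move_to(P(-255,40,320),back(.4,1))
movel(P(-255,45,38),max_speed=.25)
print(read_clock(),read_finger_gap(),inv(read_eef_pos()),read_force())
print(movel(P(-255,185,38),max_speed=.06,f_stop=14))
print(read_clock(),inv(read_eef_pos()),read_force())
c=capture("top"); cv2.imwrite("pics/top1.png",c["img"][:,:,::-1]); np.savez("top1.npz",**c)
E
```

```text
1.21 [ 0.548 -0.406  2.096 -0.685  0.772 -0.641]
1.21 [ 0.548 -0.406  2.096 -0.685  0.772  2.501]
1.21 [ 0.381 -0.178  1.93  -0.596  0.623 -0.789]
1.21 [ 0.381 -0.178  1.93  -0.596  0.623  2.353]
1.21 [ 0.326 -0.204  1.97  -0.551  0.582 -0.856]
1.21 [ 0.326 -0.204  1.97  -0.551  0.582  2.285]
0.9 [ 0.174 -0.254  2.061 -0.387  0.478 -1.083]
0.9 [ 0.174 -0.254  2.061 -0.387  0.478  2.058]
0.6 [ 0.036 -0.252  2.147 -0.196  0.355 -1.333]
0.6 [ 0.036 -0.252  2.147 -0.196  0.355  1.809]
0.3 [-0.064 -0.161  2.104  0.021  0.449 -1.6  ]
0.3 [-0.064 -0.161  2.104  0.021  0.449  1.542]
0 [-0.1   -0.015  2.046  0.057  0.512 -1.661]
0 [-0.1   -0.015  2.046  0.057  0.512  1.48 ]
6.2917 0.0008997443485292855 [-253.795   44.778   39.29 ] [ 0.116  0.057 -0.294]
False
8.775 [-254.93   184.808   37.997] [ 0.354  1.284 -0.493]
```

View pics/top1.png

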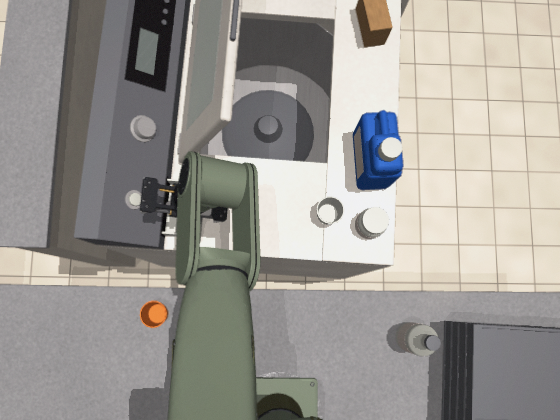

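The arm hides the drawer in this view, and the low force at y=185 looks odd. I'll check the scene camera.

Run:
```python
from workcell import *
import cv2,numpy as np
c=capture("scene"); np.savez("scene1.npz",**c); cv2.imwrite("pics/s1.png",cv2.resize(c["img"][100:240,230:400,::-1],None,fx=4,fy=4))
print(read_clock(),read_eef_pos(),read_force(),read_finger_gap())
```

```text
8.875 [0.48329019 0.26237388 0.13799435] [ 0.64165875 -0.08094277  0.10572937] 0.00047205491637914115
```

View pics/s1.png

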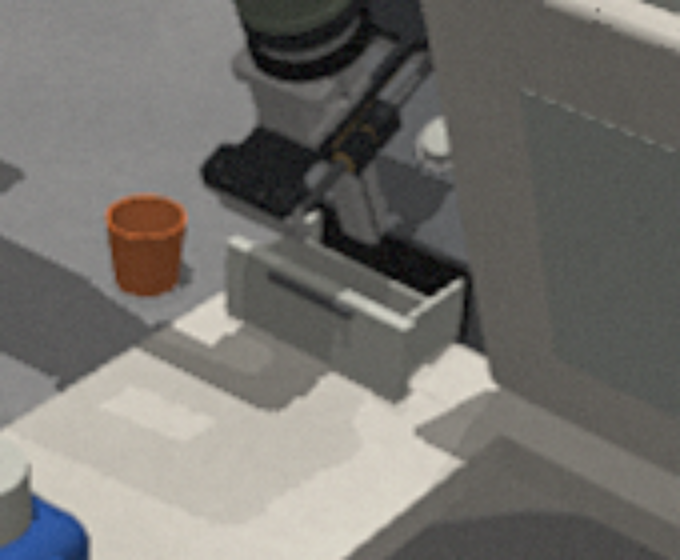

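Run:
```python
from h import *; from w import *
np.set_printoptions(precision=1,suppress=True)
c=np.load("scene1.npz"); K=np.array([[c["fx"],0,c["cx"]],[0,c["fy"],c["cy"]],[0,0,1]]);M=c["camera_from_world"]
def pr(p): return cv2.projectPoints(np.array([p],float),cv2.Rodrigues(M[:3,:3])[0],M[:3,3],K,c["dist_coeffs"])[0].ravel()
print("tcp px",pr(read_eef_pos()))
for f in (178,103): print(f,"face TL,TR,BR,BL",[pr(P(x,f,z)) for x,z in((-325,62),(-175,62),(-175,4),(-325,4))])
for f in("scene0.npz","scene1.npz"):
    S,_=cloud(f); print(f,[inv(S[v,u]) for u,v in((290,164),(310,175),(328,188),(322,155),(318,150),(316,140))])
print(inv(read_eef_pos()),R.from_quat(read_orientation()).as_matrix()[:,2])
```

```text
tcp px [323.1 165. ]
178 face TL,TR,BR,BL [array([302.1, 149.1]), array([346.4, 170. ]), array([344.2, 188. ]), array([301.3, 166.6])]
103 face TL,TR,BR,BL [array([284.1, 160. ]), array([328.9, 182.3]), array([327.2, 200.6]), array([283.8, 177.7])]
scene0.npz [array([-307.7,  107.3,   54.9]), array([-235. ,  102.2,   56.3]), array([-180.7,  109.8,   37.8]), array([-267. ,  193. ,   61.1]), array([-284.6,  197.1,   67.7]), array([-305.5,  212.9,   84. ])]
scene1.npz [array([-307.8,  107.4,   54.8]), array([-237.8,  105.9,   53.1]), array([-179.3,  107.8,   39.6]), array([-241. ,  156.7,   89.2]), array([-246.7,  145.2,  107.4]), array([-226.1,  105.9,  162.4])]
[-255.   184.9   38. ] [ 0.   0.4 -0.9]
```

The fingertips ended up inside the tray behind the front panel, and the drawer did not move. I'll lift out, go back in front, and push in small monitored steps.

Run:
```python
from w import *; from h import *
np.set_printoptions(precision=1,suppress=True)
movel(P(-255,160,38),max_speed=.15)
movel(P(-255,150,110),max_speed=.2)
movel(P(-255,50,110),max_speed=.25)
movel(P(-255,50,32),max_speed=.2)
print(read_clock(),inv(read_eef_pos()),read_force())
for y in (80,88,96,104,112):
    st=movel(P(-255,y,32),max_speed=.06,f_stop=14)
    print(st,inv(read_eef_pos()),read_force())
c=capture("scene"); np.savez("scene2.npz",**c); cv2.imwrite("pics/s2.png",cv2.resize(c["img"][100:240,230:400,::-1],None,fx=4,fy=4)); print(read_clock())
S,_=cloud("scene2.npz"); print([inv(S[v,u]) for u,v in((290,164),(310,175),(328,188),(322,155),(318,150),(316,140))])
```

```text
10.8 [-255.1   51.2   32.3] [-0.2  0.3  0.4]
False [-255.1   80.2   32. ] [0.4 0.3 0.8]
False [-255.1   88.2   31.9] [-0.7  0.3 -0.2]
False [-255.1   96.3   31.9] [-0.3  0.2 -0.8]
False [-255.1  104.3   32. ] [-1.  -0.3 -1.2]
False [-255.1  112.3   32. ] [-0.8  1.  -0.4]
12.6333
[array([-306.9,  106.3,   55.8]), array([-235.4,  102.7,   55.9]), array([-177.9,  105.7,   41.5]), array([-266.4,  192.1,   61.8]), array([-283.9,  196.1,   68.5]), array([-305.7,  213.3,   83.7])]
```

View pics/s2.png

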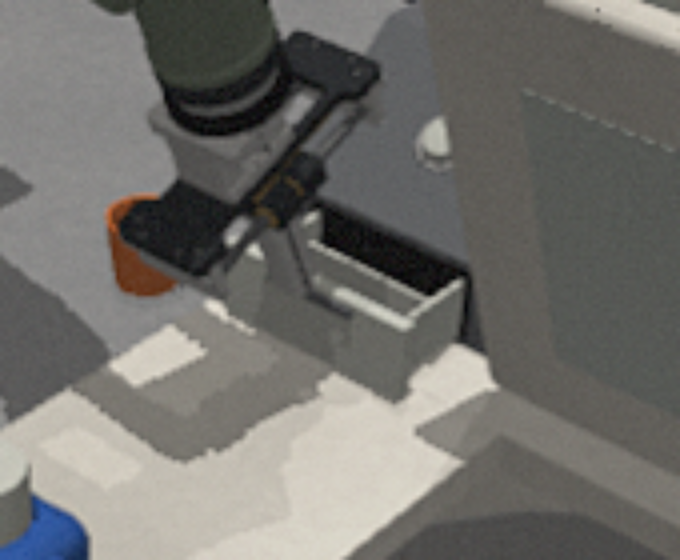

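The finger is passing into the panel at mid-width, around the dark handle slot at crop (310,295), with no force. I'll back off and try the plain part of the face to the right of the slot.

Run:
```python
from w import *; from h import *
np.set_printoptions(precision=1,suppress=True)
movel(P(-255,75,32),max_speed=.2)
movel(P(-208,75,32),max_speed=.2)
for y in (88,96,104,112,120):
    st=movel(P(-208,y,32),max_speed=.08,f_stop=14)
    print(st,inv(read_eef_pos()),read_force())
    if abs(read_force()[1])>2.5: print("contact")
c=capture("scene"); np.savez("scene3.npz",**c); cv2.imwrite("pics/s3.png",cv2.resize(c["img"][100:240,230:400,::-1],None,fx=4,fy=4)); print(read_clock())
S,_=cloud("scene3.npz"); print([inv(S[v,u]) for u,v in((290,164),(328,188),(295,167))])
```

```text
False [-209.    88.9   31.9] [ 0.   0.3 -0.3]
False [-208.3   96.5   32.1] [-0.   0.2  0.1]
False [-208.1  104.4   32. ] [-0.5 -0.7 -1. ]
False [-208.1  112.4   32. ] [ 0.9 -0.4 -0.7]
False [-208.   120.5   32.1] [-0.8  0.2 -0.4]
14.7167
[array([-204.7,  -15.3,  160.9]), array([nan, nan, nan]), array([-188.1,  -17.2,  161.2])]
```

View pics/s3.png

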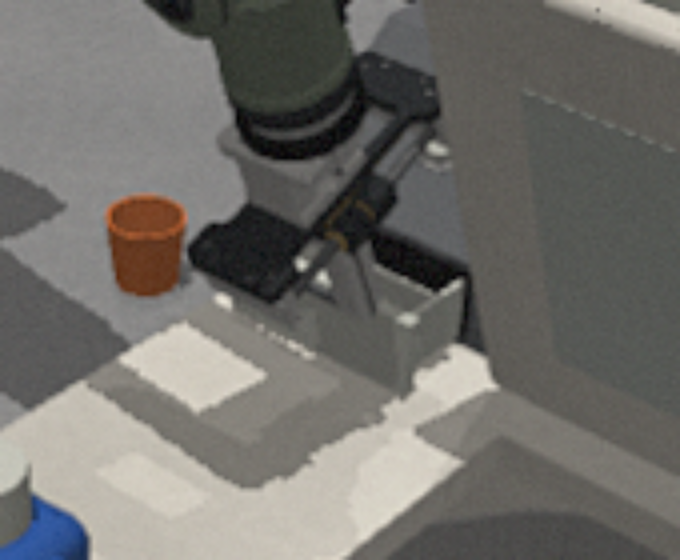

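The plain part of the face doesn't resist either. Two short contact tests will show what the fingertips can feel: the deck in front of the drawer, and the panel's top edge from above.

Run:
```python
from w import *
np.set_printoptions(precision=1,suppress=True)
movel(P(-208,70,32),max_speed=.25)
st=movel(P(-208,70,-8),max_speed=.06,f_stop=6); print("deck",st,inv(read_eef_pos()),read_force())
movel(P(-208,70,95),max_speed=.25); movel(P(-208,107,95),max_speed=.2)
st=movel(P(-208,107,45),max_speed=.08,f_stop=6); print("rim",st,inv(read_eef_pos()),read_force(),read_clock())
movel(P(-208,107,95),max_speed=.25)
```

```text
deck False [-207.8   70.    -7.9] [-0.4 -0.2 -0. ]
rim False [-207.7  107.    45.2] [-0.5  0.1  0.6] 17.55
```

No contact with the deck either, although the TCP reads 8 mm below it. I suspect the fingers don't end where the TCP says, so I'll measure the finger ends in the depth image while the tool hangs free.

Run:
```python
from w import *; from h import *
np.set_printoptions(precision=1,suppress=True)
movel(P(-208,50,140),max_speed=.25)
p=read_eef_pos(); Rt=R.from_quat(read_orientation())
for n in("scene","top","wrist"):
    c=capture(n)
    if n=="wrist":
        np.savez("wr.npz",**c); cv2.imwrite("pics/wr.png",c["img"][:,:,::-1]); print(c["mount"]); continue
    np.savez(n+"4.npz",**c); W,I=cloud(n+"4.npz")
    T=Rt.inv().apply((W-p).reshape(-1,3)).reshape(W.shape)*1000
    m=(abs(T[...,0])<25)&(abs(T[...,1])<70)&(T[...,2]>-90)&(T[...,2]<40)
    v,u=np.nonzero(m); print(n,m.sum(),"px",u.min(),u.max(),v.min(),v.max())
    t=T[m]
    for lo in range(-90,40,10):
        k=t[(t[:,2]>=lo)&(t[:,2]<lo+10)]
        if len(k): print(lo,len(k),k.min(0),k.max(0))
    if n=="scene":
        K=np.array([[c["fx"],0,c["cx"]],[0,c["fy"],c["cy"]],[0,0,1]]);M=c["camera_from_world"]
        q=cv2.projectPoints(p.reshape(1,3),cv2.Rodrigues(M[:3,:3])[0],M[:3,3],K,c["dist_coeffs"])[0].ravel(); print("tcp px",q)
        J=I[:,:,::-1].copy(); cv2.circle(J,tuple(int(round(a)) for a in q),1,(0,0,255),-1)
        cv2.imwrite("pics/s4.png",cv2.resize(J[80:220,220:390],None,fx=4,fy=4,interpolation=cv2.INTER_NEAREST))
print(read_clock())
```

```text
scene 208 px 293 310 134 154
-90 45 [-14.7 -14.1 -90. ] [  7.5  12.1 -80.1]
-80 36 [-13.6 -13.9 -79.8] [  3.8  11.4 -71. ]
-70 38 [-13.8 -11.9 -69.9] [  7.   12.  -60.1]
-60 41 [-13.8 -12.7 -59.7] [  7.   11.8 -50. ]
-50 34 [-12.8 -11.  -49. ] [  7.3  10.4 -40.4]
-40 14 [-12.1  -5.6 -39.2] [ -8.5  13.9 -33.3]
tcp px [306.6 160. ]
top 38 px 224 233 173 187
-90 4 [ -6.6  12.3 -87.7] [  8.4  13.5 -81.9]
-80 4 [ -6.   11.6 -77.5] [  6.2  12.7 -70.6]
-70 1 [ -7.3  12.5 -67.7] [ -7.3  12.5 -67.7]
-60 3 [  1.4   3.2 -58.8] [ 11.2  13.  -51.7]
-50 12 [ -1.8  -6.2 -49.8] [ 11.4  12.2 -41.6]
-40 13 [  8.3  -8.8 -39.7] [ 11.4  12.1 -30.2]
-30 1 [  8.8  -2.2 -29.3] [  8.8  -2.2 -29.3]
[[-0.  -1.  -0.3  0.1]
 [ 1.  -0.   0.  -0. ]
 [-0.  -0.3  1.  -0.2]
 [ 0.   0.   0.   1. ]]
18.4917
```

View pics/s4.png

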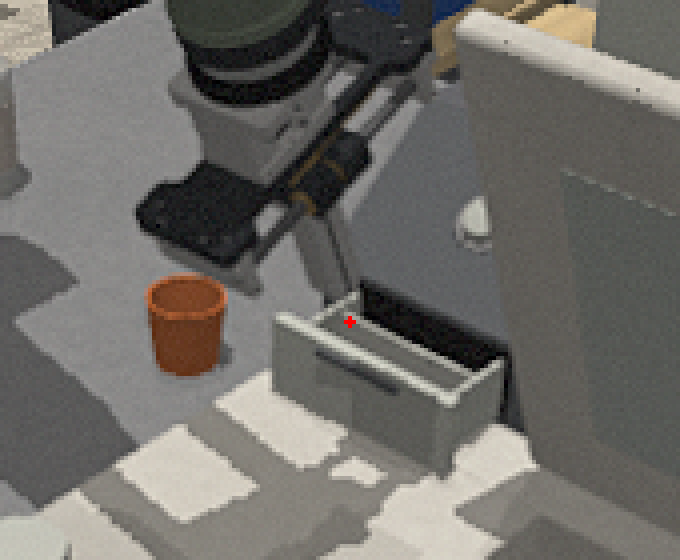

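The picture shows the fingers ending near crop (330,300), well short of the reported TCP marked at (350,322). The depth points also stop 30-35 mm short along the tool axis, which explains the missed contacts. I'll calibrate by touching the deck, then push the drawer.

Run:
```python
from w import *; from h import *
np.set_printoptions(precision=1,suppress=True)
movel(P(-250,45,20),max_speed=.3)
st=movel(P(-250,45,-50),max_speed=.08,f_stop=5); q=inv(read_eef_pos()); print("deck",st,q,read_force())
e=(-q[2]+12.5*np.sin(.4))/np.cos(.4); print("end offset",e)
if st and 20<e<45:
    z=q[2]+33
    movel(P(-250,45,z),max_speed=.2)
    st=movel(P(-250,205,z),max_speed=.07,f_stop=14); print("drawer",st,inv(read_eef_pos()),read_force())
c=capture("scene"); np.savez("scene5.npz",**c); cv2.imwrite("pics/s5.png",cv2.resize(c["img"][80:220,220:390,::-1],None,fx=4,fy=4)); print(read_clock())
```

```text
deck True [-249.9   45.   -26.1] [-1.3 -0.3  4.3]
end offset 33.66700174087084
drawer True [-249.6  182.6    6.5] [ 0.3 -3.1  1.7]
21.7917
```

View pics/s5.png

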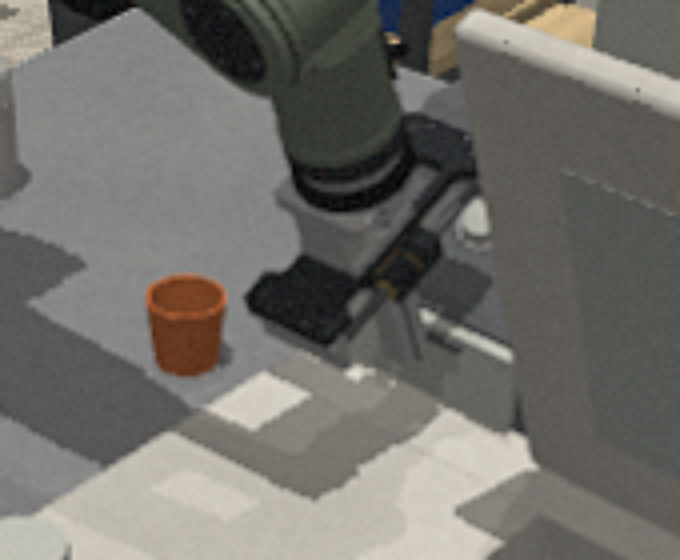

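The end offset is 33.7 mm. The drawer stopped hard, with the finger face at about y=181 against the nominal 178, and the picture shows it flush. I'll press once more to confirm, then do the lid.

```bash
cat >> w.py <<'E'
E_=.0337
def tip(p,q): return p+E_*R.from_quat(q).as_matrix()[:,2]     # TCP to command so that the finger end is at p
E
python3 - <<'E'
from w import *; from h import *
import sys
np.set_printoptions(precision=1,suppress=True)
print(movel(P(-250,200,6.5),max_speed=.06,f_stop=22),inv(read_eef_pos()),read_force())
movel(P(-250,140,15),max_speed=.3); movel(P(-265,100,220),max_speed=.35)
q=right(.9)
move_to(tip(lidpt(1.21,x=-230,d=25),q),q); print(read_clock(),inv(read_eef_pos()))
print("enter",movel(tip(lidpt(1.21,x=-112,d=25),q),max_speed=.2,f_stop=8),read_force())
for a in np.r_[np.arange(1.25,.26,-.1),.2,.15,.1,.05,0]:
    q=right(lean(a))
    st=movel(tip(lidpt(a,x=-112,d=-2 if a>.05 else 0),q),q,max_speed=.11 if a>.2 else .05,f_stop=40)
    print(round(a,2),st,read_force(),end=" | ")
    if st: print("STOP",inv(read_eef_pos())); sys.exit()
p=inv(read_eef_pos()); st=movel(P(*(p+[0,0,-15])),max_speed=.03,f_stop=22)
print("\npress",st,p,inv(read_eef_pos()),read_force(),read_clock())
E
```

```text
True [-249.4  182.2    5.9] [-1.  -3.8  3.1]
24.0583 [-204.1  141.3  194. ]
enter False [ 0.1  0.3 -1.1]
1.25 False [ 1.3  0.7 -0.6] | 1.15 False [0.9 2.3 0.3] | 1.05 False [ 1.9  2.4 -1.1] | 0.95 False [ 0.4  0.2 -0.4] | 0.85 False [1.7 1.  0.5] | 0.75 False [0.2 0.8 0.2] | 0.65 False [-0.2 -0.1 -0.6] | 0.55 False [-0.1 -0.2  0.7] | 0.45 False [0.4 0.8 0.6] | 0.35 False [-0.8  0.   1. ] | 0.2 False [0.9 0.2 1. ] | 0.15 False [0.4 0.4 0.6] | 0.1 False [ 0.9  0.5 -0.1] | 0.05 False [ 0.2  0.1 -0.1] | 0.0 False [-13.3   2.3  18.6] | 
press True [-92.2 -34.5   3.5] [-91.2 -34.4   4. ] [-3.8  0.3  7.7] 30.6833
```

The lid follows, and the fingertips meet a hard stop near the shut height. I'll press a bit harder, retract and measure the lid plane by depth.

Run:
```python
from w import *; from h import *
np.set_printoptions(precision=4,suppress=True)
p=inv(read_eef_pos()); print(movel(P(*(p+[0,0,-15])),max_speed=.04,f_stop=35),inv(read_eef_pos()),read_force())
p=inv(read_eef_pos()); movel(P(*(p+[0,0,60])),max_speed=.2)
movel(P(-270,60,150),max_speed=.35)
for n in("top","scene"):
    c=capture(n); np.savez(n+"6.npz",**c); W,I=cloud(n+"6.npz"); X=(W-O)@Rw.as_matrix()*1000
    m=(X[...,0]>-130)&(X[...,0]<290)&(X[...,1]>-195)&(X[...,1]<150)&(X[...,2]<200)&(X[...,2]>-50)
    x=X[m]; nn,cc,f=plane(x,tol=4); print(n,len(x),nn,cc,f,"angle",np.arctan2(nn[1],nn[2]))
    for lo in range(-195,150,60):
        k=x[(x[:,1]>=lo)&(x[:,1]<lo+60)]; print(lo,np.median(k[:,2]),end="; ")
    d=X[(abs(X[...,0]+205)<100)&(abs(X[...,1]-40)<400)&(X[...,2]>-10)]; d=X[(X[...,0]>-340)&(X[...,0]<-160)&(X[...,1]<40)&(abs(X[...,2])<20)]; print("deck z",np.median(d[:,2]))
cv2.imwrite("pics/t6.png",np.load("top6.npz")["img"][:,:,::-1]); print(read_clock())
```

```text
True [-89.4535 -34.3636   4.2489] [-2.0065 -0.6512  6.0194]
top 22911 [ 0.0004 -0.0009  1.    ] [ 72.2002 -22.3737  23.3873] 0.880406791497534 angle -0.000869654271776867
-195 23.044957947311183; -135 23.432396639388205; -75 23.45958532109802; -15 23.506769762431468; 45 23.424158143790706; 105 23.20664724376118; deck z -0.658981298829714
scene 23396 [ 0.0013 -0.002   1.    ] [103.5426 -38.5213  25.8825] 0.9965806120704394 angle -0.0019920455728150736
-195 25.411062651893502; -135 25.899247240616297; -75 25.997158006580957; -15 26.107603793105152; 45 26.184329630375238; 105 25.946751723024054; deck z 1.453057529576557
32.25
```

View pics/t6.png

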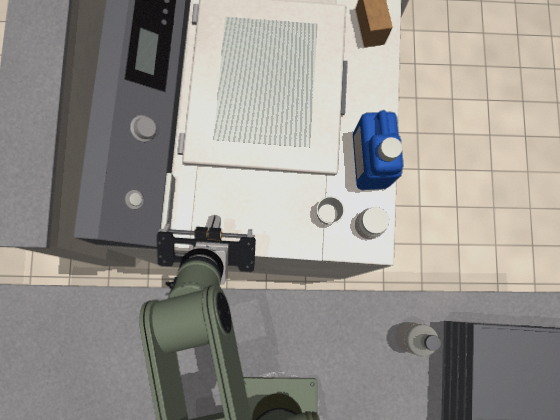

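The lid is flat (angle about 0, its top 24 mm above the deck), the drawer is flush (edge at x≈170), and cup, jar and jug haven't moved. The button sits at (135,199), so next I press it and retract.

Run:
```python
from w import *; from h import *
np.set_printoptions(precision=1,suppress=True)
W,I=cloud("top6.npz"); X=(W-O)@Rw.as_matrix()*1000
n=np.array([0,-.612,.791])
reg=np.zeros(I.shape[:2],bool); reg[185:215,120:150]=1
m=reg&(I.min(2)>120); v,u=np.nonzero(m); b=np.nanmedian(X[m],0); print("button",m.sum(),u.mean(),v.mean(),b)
r=X[(abs(X[...,0]+230)<50)&(X[...,1]>150)&(X[...,1]<189)&(X[...,2]>45)&(X[...,2]<70)]; print("drawer rim y",len(r),r.min(0) if len(r) else "")
b[0]=-250 if abs(b[0]+250)<6 else b[0]
q=back(.66)
def go(d): return tip(P(*(b+n*d)),q)
move_to(tip(P(-255,120,230),q),q)
movel(go(30),max_speed=.25); print(inv(read_eef_pos()),read_clock())
f0=read_force(); st=movel(go(-14),max_speed=.04,f_stop=15); p=read_eef_pos()
print("press",st,"depth of tip past top",(inv(p-E_*R.from_quat(read_orientation()).as_matrix()[:,2])-b)@n,read_force()-f0)
sleep(.3); print(read_force()-f0)
movel(go(60),max_speed=.2); movel(tip(P(-265,110,240),q),max_speed=.25)
print(read_clock(),read_force())
c=capture("top"); np.savez("top7.npz",**c); cv2.imwrite("pics/t7.png",c["img"][:,:,::-1])
```

```text
button 252 133.4404761904762 198.86111111111111 [-249.1  243.6  114.8]
drawer rim y 283 [-279.9  174.9   46.8]
[-250.7  246.4  112.6] 33.7917
press True depth of tip past top 2.215287632452637 [-3.7 -7.7  7.9]
[-2.6 -5.8  7.1]
35.925 [-0.   0.5 -0.8]
```

The press met a firm stop along the button axis, holding about 9.5 N against the roughly 5 N needed. The arm is clear with zero force.

```bash
python3 -c "
from workcell import *
print(finish_job(),read_clock())"
```

```text
the job is handed in; nothing more can be done
the job is handed in; nothing more can be done
```

The job is handed in at about 36 s of the 58 s allowed: drawer pushed home, lid swung down and shut, start button pressed last and the arm clear. The cup, jar and jug had not moved in the last picture I viewed, taken before the button press. The reported TCP lay about 34 mm beyond the real finger ends, so the first drawer passes touched nothing until I calibrated on the deck.

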